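Finish setting out a bearing kit on the gridded board

ROBOT

A 6-joint arm with a two-finger parallel gripper is mounted at the origin on a cart in front of the work surface, level with it; the furniture and walls round the work are solid. World frame = base frame: x ahead of the robot, y to its left, z up, the work surface at z = 0. Lengths are in mm, angles in rad, forces in N, time in s.
With the tool pointing down it reaches from about 300 to 775 mm from the base axis. Payload 14.6 kg.
Tool frame: the origin (TCP) lies midway between the tips of the shut fingers; the grasp point (between the pads) lies 19 mm behind it (manip.grasp_offset is the distance from the TCP to the grasp point, in mm); y points along the fingers, x is the direction in which the jaws open and shut, and the axes are right-handed (so a half turn about y gives the same grasp; the last joint's range is limited). The gripper opens to 85 mm and grips with 20 to 120 N. Pads are 22 mm wide; open, the fingers measure 114 mm over their backs; the gripper's body (76 mm by 85 mm) begins 54 mm behind the grasp point. The pads swing forward as they close: fully open they stand 13 mm farther back than shut.
Start: joints at [-1.223, 0.3, 1.521, -0, 1.321, -0.067], TCP at [221.646, -503.351, 231.281] pointing down, gripper open.
Joint ranges: [-3.03, 3.03], [-0.79, 2.21], [0.23, 2.52], [-1.04, 4.18], [0, 3.07], [-2.55, 2.55]. Speed limits (rad/s): [2.22, 2.22, 2.57, 3.14, 3.14, 3.14].

INTERFACE

Orientations are given as [roll, pitch, yaw] about the fixed x, y, z axes, in that order (R = Rz(yaw) Ry(pitch) Rx(roll)).
In Python, from bench import manip, camera, calibration, workorder, regions_of gives the robot as it stands.
- The arm moves only by the tool jog_arm, never from a script. Its arguments are lists of equal length, an entry for each row: "dp": the shift along the tool's x, y, z in m, a list of three; "turn": the turn about the tool's y in rad. A call has 1 to 20 rows; each row shifts and turns the commanded pose from where the row before left it, along the tool's axes as they then stand; what a row does not reach is not made up. A row lasts 1/8 s, in which the tool goes at most 62.5 mm and 10.7 degrees, less where a joint would pass 70% of its speed; a pose out of reach is approached as far as the arm can. A call with a gripper value outside its range is refused whole. "grip" is the finger opening in m, from 0 to 0.0854, set as the call begins (left out, the last holds). The fingers move at their own pace and stop on an object; the grip force is fixed at half the most. Time passes only in rows, so rows that do not move let the fingers close. It gives the time, the measured TCP pose, the force and the opening at its end, in the units of the state.
- manip.read_state(): the state, without advancing time (a new reading comes with each control period).
- camera(name): name is "scene" or "top"; returns the picture (420x560x3 uint8, red, green, blue); there is no depth.
- calibration(name): a dict with "mtx" (3x3 intrinsics, pixels), "R" (3x3) and "t" (3): a world point X has camera coordinates R X + t. Camera axes: x right, y down, z forward; pixel columns grow to the right and rows downward; lengths in mm; the calibration is good to about 2 mm. A picture is of the moment at which its call begins. calibration takes no time and is no camera call.
- workorder.job_done(): hands the job in, once; it reports no verdict.
Trained networks look in the newest picture that a camera, given by its name, has taken for a name from the list of things; names that differ only in an ending like _2 or _b are one class to them, and where a whole thing is asked for, a point or a joint stands for the part that bears it (a point fixed in the world has none). Each returns a list of dicts, best first, with "score" (0 to 1); they miss things now and then, are a little off and sometimes report something else, mostly with a low value. They report only what shows in the picture. A call takes as long as a camera call. They do not tell look-alikes from the thing itself.
- regions_of(camera, query): "pixels" (420x560 bool, what is visible of it) and "bbox" ([left, top, right, bottom] in pixels, round what is visible of it).
The state is a dict: "time": time; "qpos": joint angles; "qd": joint speeds; "tau": joint torques, N m; "position": TCP position; "eef_rot": TCP orientation; "wrist_force": force on the tool from outside, world axes, zero at the start; "moment": the same for the moment, N m; "width": opening from 0.0 (shut) to 1.0 (fully open).
Only numpy, scipy, OpenCV 4.12 (cv2) and the standard library are available. Lean on these libraries where they do the work, as an engineer would, in place of code of your own. Each camera call takes 0.05 s, during which the arm holds its last target.

TASK

Finish laying out the bearing kit on the green gridded board, each part flat on its base in the middle of its square (left and right as the robot sees it): the ball bearing just left of the black cup, the red grease pot just right of the cup, and the small tall rubber seal just left of the tape roll. Lay the wide flat rubber seal centred on top of the bearing. Leave the cup, the tape roll and the threaded stud where they are.

Things in the scene. Friction and masses are not known exactly. Their poses are not given: they have to be found in the camera images.
- panel: plain plywood panel, fixed, 340 x 440 x 20 mm, on which the board lies and all the loose parts stand; origin at the centre of its underside, which is level with the bench top; its top is 20 mm higher
- board: green kit board, fixed, 172 x 252 x 5 mm, with white lines that make two rows (near and far) of three 80 x 80 mm squares; origin at the centre of its underside, x away from the robot across the two rows, y to the left along the rows, z up; the middles of the squares lie at x = -40 or +40 mm, y = -80, 0 or +80 mm; parts stand on its top, 5 mm above the origin; it may lie turned on the panel by up to 10 degrees
- cup_c (a point): black rubber cup, round, 48 mm across, 47 mm high, loose and upright in one of the two middle squares of the board (near or far row); the point is its centre, half-way up
- tape_c (a point): roll of black tape with a brown core, 62 mm across, 19 mm high, loose and flat in the other middle square of the board; the point is its centre, half-way up
- bearing_c (a point): steel ball bearing, 42 mm across, 12 mm high, lying flat on the plywood panel; the point is its centre, half-way up
- flat_seal_c (a point): wide flat black rubber seal (a ring), 30 mm across, 8 mm high, lying flat on the plywood panel; rigid; the point is its centre, half-way up
- tall_seal_c (a point): small tall black rubber seal, 24 mm across, 12 mm high, lying flat on the plywood panel; rigid; the point is its centre, half-way up
- pot_c (a point): red grease pot with a white lid, round, 49 mm across at the lid (top 12 mm), 46 mm below it, 41 mm high, upright on the plywood panel; the lid is fixed; the point is its centre, half-way up
- stud_c (a point): bystander: threaded steel stud, 6 mm thick, standing in a black foot 28 mm across, 99 mm high overall, loose; the point is half-way up
Things that resemble listed ones, but are neither listed nor needed, are in the scene too. What is shaped like the part that bears tape_c but blue is not meant.

How it is judged (in metres and radians):
At the end, for the whole second after the job is handed in: Each within 13 mm of its square's middle (along the board's axes), upright, at rest on the board: bearing left of the cup, pot right of the cup, tall seal left of the tape, cup and tape still in theirs; the flat seal rests on the bearing, centred within 8 mm (((x of cup_c in the frame of board between -0.053 and -0.027 m and y of cup_c in the frame of board between -0.013 and 0.013 m and x of tape_c in the frame of board between 0.027 and 0.053 m and y of tape_c in the frame of board between -0.013 and 0.013 m and x of bearing_c in the frame of board between -0.053 and -0.027 m and y of bearing_c in the frame of board between 0.067 and 0.093 m and x of pot_c in the frame of board between -0.053 and -0.027 m and y of pot_c in the frame of board between -0.093 and -0.067 m and x of tall_seal_c in the frame of board between 0.027 and 0.053 m and y of tall_seal_c in the frame of board between 0.067 and 0.093 m) or (x of cup_c in the frame of board between 0.027 and 0.053 m and y of cup_c in the frame of board between -0.013 and 0.013 m and x of tape_c in the frame of board between -0.053 and -0.027 m and y of tape_c in the frame of board between -0.013 and 0.013 m and x of bearing_c in the frame of board between 0.027 and 0.053 m and y of bearing_c in the frame of board between 0.067 and 0.093 m and x of pot_c in the frame of board between 0.027 and 0.053 m and y of pot_c in the frame of board between -0.093 and -0.067 m and x of tall_seal_c in the frame of board between -0.053 and -0.027 m and y of tall_seal_c in the frame of board between 0.067 and 0.093 m)) and horizontal distance between flat_seal_c and bearing_c below 0.008 m and z of bearing_c in the frame of board between 0.008 and 0.014 m and z of flat_seal_c in the frame of board between 0.018 and 0.024 m and z of tall_seal_c in the frame of board between 0.008 and 0.014 m and z of pot_c in the frame of board between 0.0225 and 0.0285 m and angle between each of bearing_c, flat_seal_c, tall_seal_c, pot_c, cup_c's own z axis and vertical below 0.15 rad and linear speed of each of bearing, flat_seal, tall_seal, pot below 0.02 m/s); the robot touches nothing.
It fails at once if the black cup is displaced by more than 30 mm (distance of cup_c from where it was at the start of the episode above 0.03 m).
It fails at once if the tape roll is displaced by more than 30 mm (distance of tape_c from where it was at the start of the episode above 0.03 m).
It fails at once if the threaded stud is displaced by more than 30 mm (distance of stud_c from where it was at the start of the episode above 0.03 m).
It also fails if it takes over 96 s, if anything falls off the work surface, if the arm or the gripper's body presses on something with over 40 N, if the wrist force passes 120 N, or if a joint passes its speed limit or range.

## Working session

There is one attempt and no reset: what is moved stays moved. The work goes in short steps, Python scripts to look and compute and a tool call to move; the robot and the scene stay as the last step left them, time stands still between calls to the robot, and variables do not carry over. Pictures are saved under pics/ and viewed, and the job is handed in when it is done.

Besides the shell and the picture viewer there is one more tool, called after ">>>" by a JSON object that holds its "method" and its "body", one argument or row to a line. jog_arm: Moves the arm, as the interface text tells. Its arguments: {"type":"object","properties":{"dp":{"type":"array"},"turn":{"type":"array"},"grip":{"type":"number"}},"required":["dp","turn"]}

```bash
mkdir -p pics; ls; python3 - <<'E'
from bench import manip,camera,calibration
import cv2
for n in("scene","top"):
    p=camera(n); cv2.imwrite(f"pics/{n}0.png",p[:,:,::-1])
    c=calibration(n); print(n,c)
print(manip.read_state(), manip.grasp_offset)
E
```

```text
pics
scene {'mtx': array([[462.55248524,   0.        , 272.84423145],
       [  0.        , 462.55248524, 218.15391898],
       [  0.        ,   0.        ,   1.        ]]), 'R': array([[-0.54719217, -0.83690912,  0.01280021],
       [-0.49163131,  0.30898891, -0.81414035],
       [ 0.67740636, -0.45178421, -0.58052704]]), 't': array([212.02245286, 340.43631257, 900.66134898])}
top {'mtx': array([[387.88290277,   0.        , 270.88454965],
       [  0.        , 387.88290277, 204.08999034],
       [  0.        ,   0.        ,   1.        ]]), 'R': array([[ 0.01507894, -0.99931252,  0.03386897],
       [-0.99053966, -0.01955005, -0.13582698],
       [ 0.13639574, -0.03150043, -0.99015349]]), 't': array([-111.16650346,  512.57586769,  940.48501794])}
{'time': 0.1, 'qpos': array([-1.22259530e+00,  3.00466362e-01,  1.52153167e+00,  1.45237349e-05,
        1.32068449e+00, -6.65844499e-02]), 'qd': array([ 0.00155355, -0.0026872 , -0.0010477 ,  0.00174385, -0.00028154,
        0.00035992]), 'tau': array([-2.13445164e-03, -5.44381607e+01, -3.62369192e+01, -1.44425935e-04,
        3.02620407e-03, -2.08484515e-06]), 'position': array([ 221.58304131, -503.16023119,  230.74481181]), 'eef_rot': array([-1.57070978e+00,  1.08651296e-03, -1.15601441e+00]), 'wrist_force': array([-0.09277082,  0.07669145, -0.5396691 ]), 'moment': array([ 0.0439864 , -0.00746726, -0.00421862]), 'width': 1.0039127633291798} 18.700000000000003
```

View pics/scene0.png

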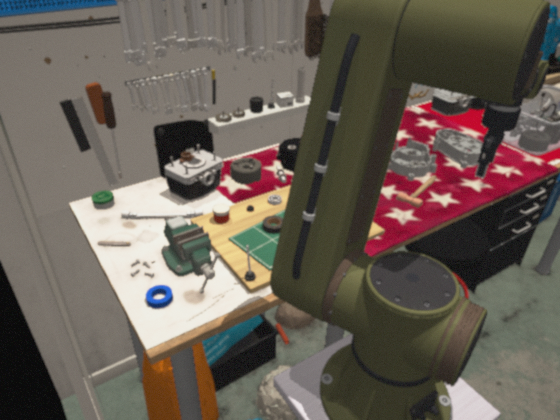

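View pics/top0.png

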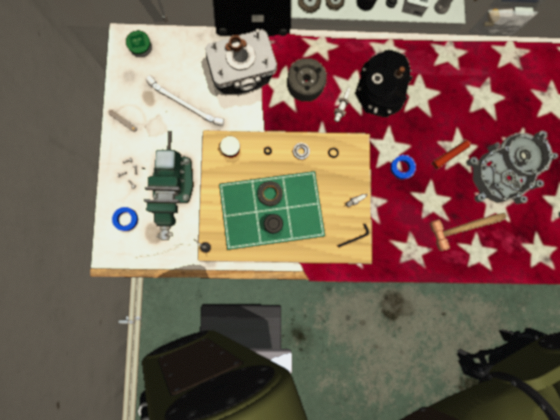

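```bash
cat > h.py <<'E'
from bench import manip,camera,calibration,regions_of
import cv2,numpy as np
def ray(n,u,v,z):
    c=calibration(n); d=c["R"].T@np.linalg.inv(c["mtx"])@np.array([u,v,1.]); o=-c["R"].T@c["t"]
    return o+d*(z-o[2])/d[2]
def proj(n,X):
    c=calibration(n); q=c["mtx"]@(c["R"]@np.array(X,float)+c["t"]); return q[:2]/q[2]
E
python3 - <<'E'
from h import *
p=camera("top")
g=p[110:280,185:385]; cv2.imwrite("pics/top_crop.png",cv2.resize(g,(800,680),interpolation=cv2.INTER_CUBIC)[:600,:,::-1])
zs=dict(board=25,cup_c=72,tape_c=44,bearing_c=32,flat_seal_c=28,tall_seal_c=32,pot_c=61,stud_c=60)
for q in zs:
    for r in regions_of("top",q)[:4]:
        m=r["pixels"]; ys,xs=np.nonzero(m); u,v=xs.mean(),ys.mean()
        print(q,round(r["score"],2),r["bbox"],(round(u,1),round(v,1)),m.sum(),ray("top",u,v,zs[q]).round(1))
        if q=="board":
            bx=cv2.boxPoints(cv2.minAreaRect(np.c_[xs,ys].astype(np.float32))); print([ray("top",*b,25).round(1)[:2] for b in bx])
E
```

```text
board 0.96 [216.0, 170.8, 325.2, 249.2] (np.float64(270.6), np.float64(210.7)) 5947 [ 499.1 -102.1   25. ]
[array([566.9,  36.7]), array([ 609.4, -215.8]), array([ 433.8, -240.4]), array([394.7,   6.6])]
cup_c 0.69 [263.0, 215.1, 278.9, 236.1] (np.float64(272.5), np.float64(223.9)) 308 [ 461.4 -105.6   72. ]
cup_c 0.67 [266.5, 147.4, 268.2, 157.3] (np.float64(266.2), np.float64(152.1)) 10 [639.1 -87.6  72. ]
tape_c 0.95 [114.1, 206.8, 138.4, 231.2] (np.float64(123.9), np.float64(219.2)) 429 [469.  258.5  44. ]
tape_c 0.87 [257.2, 180.8, 281.0, 207.7] (np.float64(269.5), np.float64(193.5)) 398 [540.2 -98.   44. ]
tape_c 0.82 [388.8, 152.3, 411.5, 180.7] (np.float64(401.5), np.float64(167.2)) 441 [ 615.6 -435.5   44. ]
bearing_c 0.48 [295.1, 140.7, 308.8, 156.3] (np.float64(301.1), np.float64(150.7)) 163 [ 656.1 -178.5   32. ]
flat_seal_c 0.55 [328.5, 150.7, 340.4, 156.3] (np.float64(332.8), np.float64(153.8)) 56 [ 651.  -261.9   28. ]
tall_seal_c 0.4 [263.8, 145.2, 271.0, 157.7] (np.float64(267.0), np.float64(150.6)) 61 [654.3 -90.3  32. ]
pot_c 0.84 [218.6, 140.3, 243.6, 157.6] (np.float64(229.7), np.float64(147.5)) 328 [651.7   3.5  61. ]
pot_c 0.71 [327.9, 151.6, 340.4, 157.3] (np.float64(333.4), np.float64(154.3)) 72 [ 640.7 -256.9   61. ]
stud_c 0.43 [199.0, 238.1, 209.0, 253.4] (np.float64(204.4), np.float64(247.0)) 118 [403.8  57.2  60. ]
```

View pics/top_crop.png

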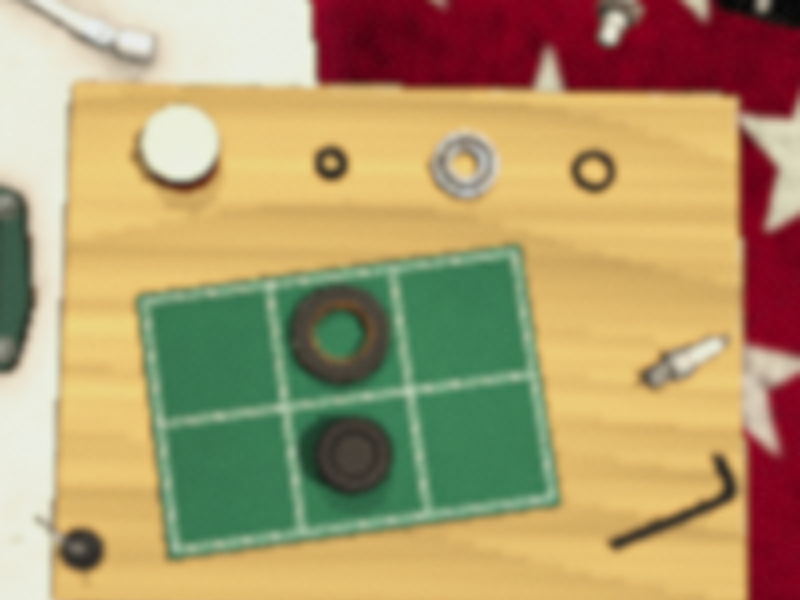

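Candidates:
- **Tape roll:** blue rolls at (124,219) and (401,167) are decoys. The black one is at (269,193).
- **Pot:** a green look-alike is at (138,42). The white-lidded one on the panel is at (230,146).
- **Rings on the panel:** small (267,151), steel bearing (301,151), larger black (333,153).
- **Cup and stud:** cup (273,223), stud (205,247).

Next I'll refine these positions and check them in close crops.

```bash
python3 - <<'E'
from h import *
p=camera("top"); s=camera("scene")
hsv=cv2.cvtColor(p,cv2.COLOR_RGB2HSV)
# board: union green
m=((hsv[...,0]>55)&(hsv[...,0]<95)&(hsv[...,1]>90)).astype(np.uint8)
m[:165]=0;m[255:]=0;m[:,:212]=0;m[:,332:]=0
m=cv2.morphologyEx(m,cv2.MORPH_CLOSE,np.ones((5,5)))
c=max(cv2.findContours(m,0,1)[0],key=cv2.contourArea); hull=cv2.convexHull(c)
W=np.array([ray("top",a,b,25)[:2] for a,b in hull[:,0]],np.float32)
r=cv2.minAreaRect(W); print("rect",r)
# cross-check: full model fit by optimising white-line brightness
from scipy.optimize import minimize
from scipy.ndimage import map_coordinates
wht=p.min(axis=2).astype(float); 
t=np.linspace(-1,1,120)
L=[]
for x in(-80,0,80): L.append(np.c_[np.full(120,x),t*120])
for y in(-120,-40,40,120): L.append(np.c_[t*80,np.full(120,y)])
L=np.vstack(L)
L=L[~((np.abs(L[:,1])<38)&(np.abs(L[:,0])<78)) ]
def f(q):
    ca,sa=np.cos(q[2]),np.sin(q[2])
    X=np.c_[q[0]+ca*L[:,0]-sa*L[:,1],q[1]+sa*L[:,0]+ca*L[:,1],np.full(len(L),25.)]
    C=calibration("top"); k=(C["mtx"]@(C["R"]@X.T+C["t"][:,None])); uv=k[:2]/k[2]
    return -map_coordinates(wht,[uv[1],uv[0]],order=1).mean()
best=min((minimize(f,[r[0][0]+a,r[0][1]+b,0.166+d],method="Nelder-Mead",options=dict(initial_simplex=None)) for a in(-4,0,4) for b in(-4,0,4) for d in(-.02,0,.02)),key=lambda o:o.fun)
print(best.x,best.fun); q=best.x
np.save("board.npy",q)
ca,sa=np.cos(q[2]),np.sin(q[2])
for n,(x,y) in dict(bearing=(-40,80),pot=(-40,-80),tall=(40,80),cup=(-40,0),tape=(40,0)).items(): print(n,(q[0]+ca*x-sa*y).round(1),(q[1]+sa*x+ca*y).round(1))
cr=cv2.resize(p[135:170,210:350],(800,200),interpolation=cv2.INTER_CUBIC)
for (u,v) in [(230,147),(267,151),(301,151),(333,154)]: pass
cv2.imwrite("pics/row.png",cr[:,:,::-1])
cv2.imwrite("pics/scenecrop.png",cv2.resize(s[180:300,180:340],(800,600),interpolation=cv2.INTER_CUBIC)[:,:,::-1])
E
```

```text
rect ((502.313720703125, -104.44832611083984), (152.92025756835938, 233.78973388671875), 8.874411582946777)Traceback (most recent call last):
  File "<stdin>", line 26, in <module>
  File "<stdin>", line 26, in <genexpr>
    res = _minimize_neldermead(fun, x0, args, callback, bounds=bounds,
                               **options)
    fxr = func(xr)
    fx = function(np.copy(x), *(wrapper_args + args))
  File "<stdin>", line 24, in f
ValueError: time passes only in moves, steps and waits
```

```bash
cat > h.py <<'E'
from bench import manip,camera,calibration,regions_of
import cv2,numpy as np
from functools import lru_cache
@lru_cache(None)
def cal(n): return calibration(n)
def ray(n,u,v,z):
    c=cal(n); d=c["R"].T@np.linalg.inv(c["mtx"])@np.array([u,v,1.]); o=-c["R"].T@c["t"]
    return o+d*(z-o[2])/d[2]
def proj(n,X):
    c=cal(n); q=c["mtx"]@(c["R"]@np.asarray(X,float).T+c["t"][:,None]); return q[:2]/q[2]
E
cat > fit.py <<'E'
from h import *
p=camera("top"); s=camera("scene")
from scipy.optimize import minimize
from scipy.ndimage import map_coordinates
wht=p.min(axis=2).astype(float); 
t=np.linspace(-1,1,120)
L=[]
for x in(-80,0,80): L.append(np.c_[np.full(120,x),t*120])
for y in(-120,-40,40,120): L.append(np.c_[t*80,np.full(120,y)])
L=np.vstack(L)
L=L[~((np.abs(L[:,1])<38)&(np.abs(L[:,0])<78)) ]
def f(q):
    ca,sa=np.cos(q[2]),np.sin(q[2])
    X=np.c_[q[0]+ca*L[:,0]-sa*L[:,1],q[1]+sa*L[:,0]+ca*L[:,1],np.full(len(L),25.)]
    uv=proj("top",X)
    return -map_coordinates(wht,[uv[1],uv[0]],order=1).mean()
best=min((minimize(f,[502+a,-104+b,0.16+d],method="Nelder-Mead") for a in(-4,0,4) for b in(-4,0,4) for d in(-.02,0,.02)),key=lambda o:o.fun)
print(best.x,best.fun); q=best.x
np.save("board.npy",q)
ca,sa=np.cos(q[2]),np.sin(q[2])
for n,(x,y) in dict(bearing=(-40,80),pot=(-40,-80),tall=(40,80),cup=(-40,0),tape=(40,0)).items(): print(n,(q[0]+ca*x-sa*y).round(1),(q[1]+sa*x+ca*y).round(1))
cr=cv2.resize(p[135:170,210:350],(800,200),interpolation=cv2.INTER_CUBIC)
cv2.imwrite("pics/row.png",cr[:,:,::-1])
cv2.imwrite("pics/scenecrop.png",cv2.resize(s[180:300,180:340],(800,600),interpolation=cv2.INTER_CUBIC)[:,:,::-1])
# ring/pot centres by saliency vs wood
lab=cv2.cvtColor(p,cv2.COLOR_RGB2LAB).astype(float)
for n,(u,v,z) in dict(pot=(230,147,61),tall=(267,151,32),bearing=(301,151,32),flat=(333,154,28)).items():
    w=14 if n in("pot","bearing") else 10
    P=cv2.resize(lab[v-w:v+w+1,u-w:u+w+1],None,fx=8,fy=8,interpolation=cv2.INTER_CUBIC)
    bg=np.median(P.reshape(-1,3),0) if n not in("pot",) else np.median(P[:20].reshape(-1,3),0)
    d=np.linalg.norm((P-bg)*[1,1,1],axis=2)
    if n=="pot": m=(P[...,2]<bg[2]-15)&(P[...,0]>170)
    else: m=d>22
    c=cv2.findContours(m.astype(np.uint8),0,1)[0]; c=max(c,key=cv2.contourArea)
    e=cv2.fitEllipse(c); uu,vv=(np.array(e[0])-3.5)/8+[u-w,v-w]
    print(n,uu.round(2),vv.round(2),"size px",np.array(e[1])/8,ray("top",uu,vv,z).round(1))
E
python3 fit.py
```

```text
[ 5.02723292e+02 -1.04173441e+02  1.53944861e-01] -130.65131625906625
bearing 450.9 -31.3
pot 475.5 -189.4
tall 530.0 -19.0
cup 463.2 -110.3
tape 542.3 -98.0
pot 229.57 145.03 size px [18.83064461 19.84679604] [658.1   4.1  61. ]
tall 267.3 150.31 size px [ 9.78695869 10.44617653] [655. -91.  32.]
bearing 300.65 151.15 size px [17.02702522 17.62004471] [ 654.9 -177.4   32. ]
flat 332.94 152.17 size px [11.94125271 12.21017265] [ 655.3 -262.2   28. ]
```

View pics/row.png

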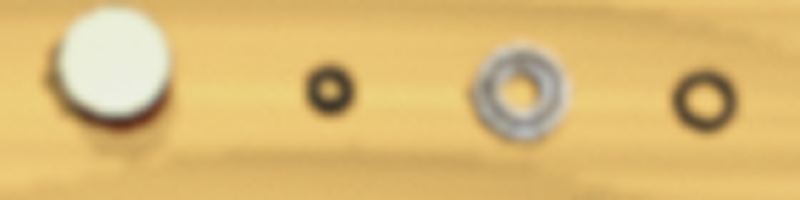

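View pics/scenecrop.png

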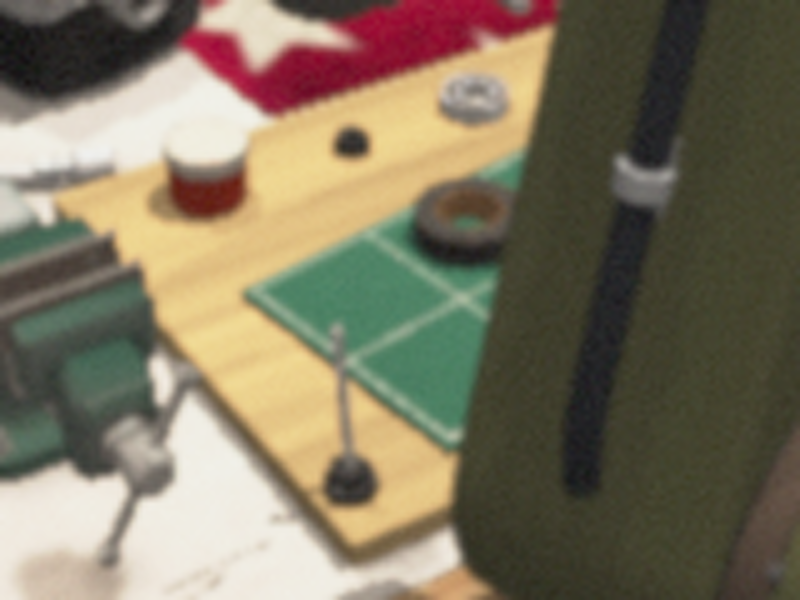

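The crops confirm the choices: red pot with white lid, small tall black ring at (267,150), steel bearing (301,151), and wider black ring (333,152). The black cup is in the near row and the tape in the far row. I'll start by turning the tool to the board yaw of 0.154.

>>> {"method": "jog_arm", "body": {
  "dp": [
    [0,0,0],
    [0,0,0],
    [0,0,0],
    [0,0,0],
    [0,0,0],
    [0,0,0],
    [0,0,0],
    [0,0,0],
    [0,0,0]
  ],
  "turn": [-0.164,-0.164,-0.164,-0.164,-0.164,-0.164,-0.164,-0.164,0],
  "grip": 0.06
}}

```text
time: 1.88
position: [221.7, -503.3, 231.3]
eef_rot: [-1.571, -0.0, 0.155]
wrist_force: [-0.0, -0.6, 0.9]
width: 0.699
```

>>> {"method": "jog_arm", "body": {
  "dp": [
    [0.04,0,0.0213],
    [0.04,0,0.0213],
    [0.04,0,0.0213],
    [0.04,0,0.0213],
    [0.04,0,0.0213],
    [0.04,0,0.0213],
    [0.04,0,0.0213],
    [0.04,0,0.0213],
    [0.04,0.02,0.0213],
    [0.04,0.03,0.0213],
    [0.04,0.03,0.0213],
    [0.0385,0.03,0.0212],
    [0,0.03,0],
    [0,0,0]
  ],
  "turn": [0,0,0,0,0,0,0,0,0,0,0,0,0,0]
}}

```text
time: 3.62
position: [653.6, -176.0, 88.7]
eef_rot: [-1.569, 0.004, 0.153]
wrist_force: [-0.5, 0.4, -0.0]
width: 0.703
```

>>> {"method": "jog_arm", "body": {
  "dp": [
    [0.0015,0.03,-0.001],
    [0,0.025,0],
    [0,0.0077,0],
    [0,0,0],
    [0,0,0]
  ],
  "turn": [0,0,0,0,0],
  "grip": 0.056
}}

```text
time: 4.25
position: [656.9, -177.7, 30.3]
eef_rot: [-1.572, -0.002, 0.155]
wrist_force: [0.1, 0.4, -0.6]
width: 0.656
```

```bash
python3 - <<'E'
from h import *
p=camera("top"); cv2.imwrite("pics/t1.png",cv2.resize(p[100:240,200:400],(800,560),interpolation=cv2.INTER_CUBIC)[:,:,::-1])
s=camera("scene"); cv2.imwrite("pics/s1.png",cv2.resize(s[150:290,180:380],(800,560),interpolation=cv2.INTER_CUBIC)[:,:,::-1])
E
```

```text
(no output)
```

View pics/s1.png

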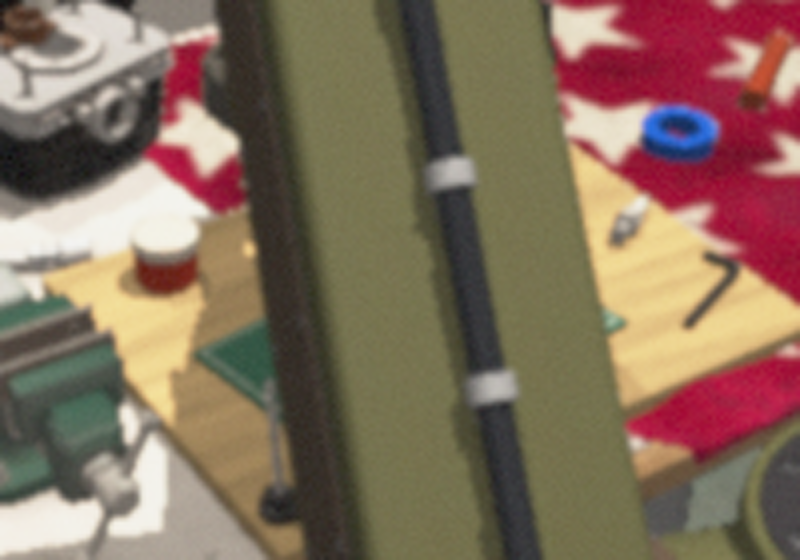

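View pics/t1.png

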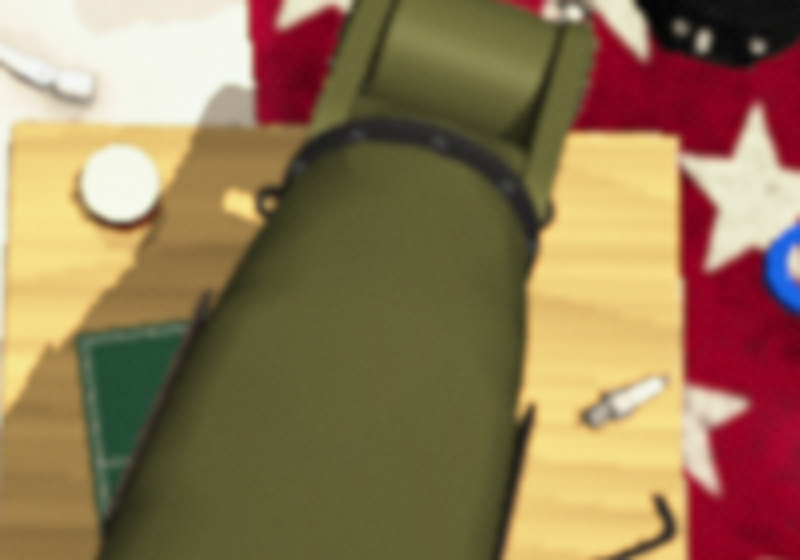

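>>> {"method": "jog_arm", "body": {
  "dp": [
    [-0.002,0.003,0],
    [0,0.003,0],
    [0,0.002,0],
    [0,0,0],
    [0,0,0]
  ],
  "turn": [0,0,0,0,0]
}}

```text
time: 4.97
position: [654.4, -177.7, 20.6]
eef_rot: [-1.571, -0.0, 0.156]
wrist_force: [-0.4, -0.5, -0.6]
width: 0.654
```

>>> {"method": "jog_arm", "body": {
  "dp": [
    [0,0.002,0],
    [0,0,0],
    [0,0,0]
  ],
  "turn": [0,0,0]
}}

```text
time: 5.35
position: [654.3, -177.7, 18.6]
eef_rot: [-1.571, 0.0, 0.156]
wrist_force: [0.3, 0.1, 0.3]
width: 0.656
```

>>> {"method": "jog_arm", "body": {
  "dp": [
    [0,0.002,0],
    [0,0,0],
    [0,0,0]
  ],
  "turn": [0,0,0]
}}

```text
time: 5.72
position: [654.3, -177.7, 16.6]
eef_rot: [-1.571, -0.0, 0.156]
wrist_force: [0.7, 1.3, -0.6]
width: 0.657
```

>>> {"method": "jog_arm", "body": {
  "dp": [
    [0,0.001,0],
    [0,0,0]
  ],
  "turn": [0,0]
}}

```text
time: 5.98
position: [654.4, -177.7, 15.9]
eef_rot: [-1.571, -0.0, 0.156]
wrist_force: [-1.3, 1.2, 3.3]
width: 0.654
```

>>> {"method": "jog_arm", "body": {
  "dp": [
    [0,0.001,0],
    [0,0,0]
  ],
  "turn": [0,0]
}}

```text
time: 6.22
position: [654.5, -177.7, 15.9]
eef_rot: [-1.571, -0.0, 0.156]
wrist_force: [-6.1, 2.3, 12.7]
width: 0.655
```

>>> {"method": "jog_arm", "body": {
  "dp": [
    [0,0.001,0],
    [0,0,0]
  ],
  "turn": [0,0]
}}

```text
time: 6.48
position: [654.5, -177.7, 15.8]
eef_rot: [-1.571, -0.001, 0.156]
wrist_force: [-12.2, 3.5, 21.8]
width: 0.655
```

>>> {"method": "jog_arm", "body": {
  "dp": [
    [0,-0.0057,0],
    [0,0,0],
    [0,0,0],
    [0,0,0],
    [0,0,0],
    [0,0,0]
  ],
  "turn": [0,0,0,0,0,0],
  "grip": 0.03
}}

```text
time: 7.22
position: [654.5, -177.7, 19.6]
eef_rot: [-1.571, -0.0, 0.156]
wrist_force: [-3.2, 0.8, 6.3]
width: 0.461
```

>>> {"method": "jog_arm", "body": {
  "dp": [
    [0,0,0],
    [0,0,0]
  ],
  "turn": [0,0]
}}

```text
time: 7.48
position: [654.5, -177.7, 19.6]
eef_rot: [-1.571, -0.0, 0.156]
wrist_force: [-2.3, 0.6, 7.8]
width: 0.463
```

>>> {"method": "jog_arm", "body": {
  "dp": [
    [0,-0.03,0],
    [0,-0.04,0],
    [-0.01,-0.03,0.01],
    [-0.034,0,0.0335],
    [-0.034,0,0.0335],
    [-0.034,0,0.0335],
    [-0.034,0,0.0335],
    [-0.0324,0,0.0324],
    [0,0,0],
    [0,0,0],
    [0,0,0]
  ],
  "turn": [0,0,0,0,0,0,0,0,0,0,0]
}}

```text
time: 8.85
position: [451.2, -31.6, 119.1]
eef_rot: [-1.571, 0.0, 0.155]
wrist_force: [0.1, 0.9, -1.0]
width: 0.464
```

```bash
cat > snap.py <<'E'
from h import *
import sys
k=sys.argv[1]
p=camera("top"); s=camera("scene")
a=cv2.resize(p[125:275,190:350],(640,600),interpolation=cv2.INTER_CUBIC); cv2.imwrite(f"pics/t{k}.png",a[:,:,::-1])
cv2.imwrite(f"pics/s{k}.png",cv2.resize(s[160:300,180:380],(800,560),interpolation=cv2.INTER_CUBIC)[:,:,::-1])
E
python3 snap.py 2
```

```text
(no output)
```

View pics/s2.png

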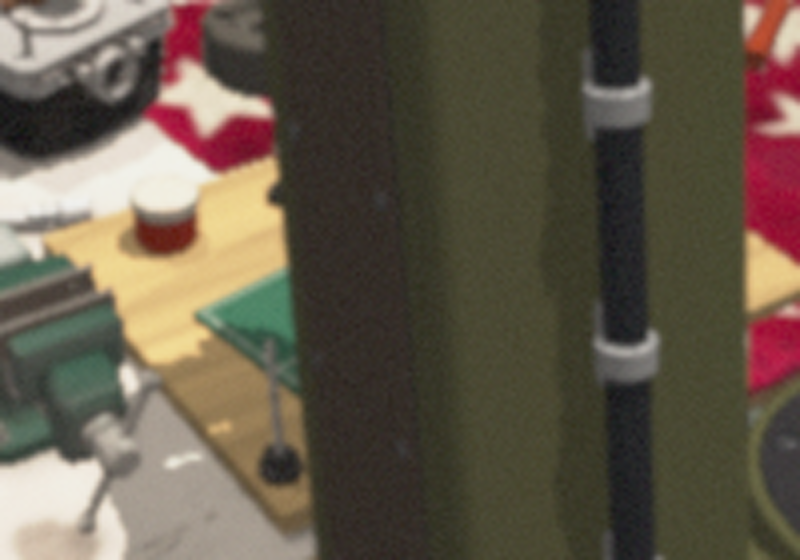

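View pics/t2.png

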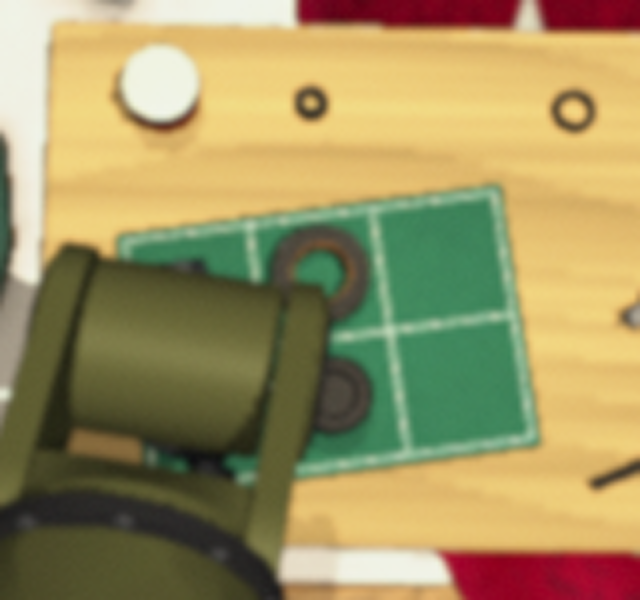

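The bearing is lifted: its old spot is empty and the width holds at 0.464. Lowering it onto the near-left square.

>>> {"method": "jog_arm", "body": {
  "dp": [
    [0,0.03,0],
    [0,0.03,0],
    [0,0.025,0],
    [0,0.006,0],
    [0,0.002,0],
    [0,0,0],
    [0,0,0]
  ],
  "turn": [0,0,0,0,0,0,0]
}}

```text
time: 9.82
position: [451.1, -31.2, 27.0]
eef_rot: [-1.571, -0.001, 0.156]
wrist_force: [-0.2, -0.2, -1.0]
width: 0.458
```

>>> {"method": "jog_arm", "body": {
  "dp": [
    [0,0.001,0],
    [0,0,0]
  ],
  "turn": [0,0]
}}

```text
time: 10.07
position: [450.7, -31.1, 25.4]
eef_rot: [-1.571, -0.0, 0.156]
wrist_force: [0.4, 0.2, -1.8]
width: 0.46
```

>>> {"method": "jog_arm", "body": {
  "dp": [
    [0,0.001,0],
    [0,0,0]
  ],
  "turn": [0,0]
}}

```text
time: 10.32
position: [450.7, -31.2, 24.5]
eef_rot: [-1.571, -0.0, 0.156]
wrist_force: [-1.7, -0.2, 5.1]
width: 0.462
```

>>> {"method": "jog_arm", "body": {
  "dp": [
    [0,-0.001,0],
    [0,0,0],
    [0,0,0],
    [0,-0.02,0],
    [0,-0.04,0],
    [0,-0.05,0]
  ],
  "turn": [0,0,0,0,0,0],
  "grip": 0.054
}}

```text
time: 11.08
position: [450.1, -31.1, 136.0]
eef_rot: [-1.57, 0.002, 0.156]
wrist_force: [-0.2, -1.3, 0.3]
width: 0.631
```

>>> {"method": "jog_arm", "body": {
  "dp": [
    [0.0278,0,-0.0433],
    [0.0278,0,-0.0433],
    [0.0278,0,-0.0433],
    [0.0278,0,-0.0433],
    [0.0278,0,-0.0433],
    [0.0278,0.02,-0.0433],
    [0,0.02,0],
    [0,0,0]
  ],
  "turn": [0,0,0,0,0,0,0,0],
  "grip": 0.042
}}

```text
time: 12.08
position: [654.6, -261.1, 92.8]
eef_rot: [-1.568, 0.004, 0.156]
wrist_force: [-0.5, -0.3, 1.0]
width: 0.491
```

```bash
python3 snap.py 3
```

```text
(no output)
```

View pics/t3.png

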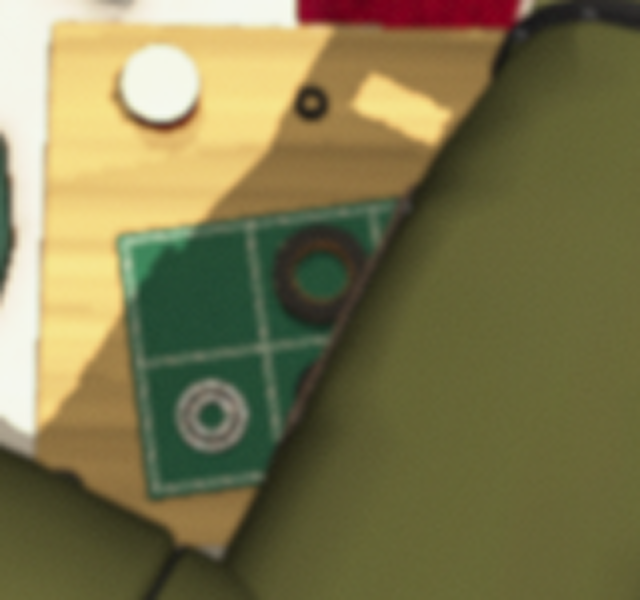

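>>> {"method": "jog_arm", "body": {
  "dp": [
    [0,0.03,0],
    [0,0.03,0],
    [0,0.01,0],
    [0,0,0],
    [0,0,0]
  ],
  "turn": [0,0,0,0,0]
}}

```text
time: 12.8
position: [656.5, -262.1, 27.3]
eef_rot: [-1.572, -0.002, 0.156]
wrist_force: [-0.2, 0.0, 0.8]
width: 0.49
```

```bash
python3 - <<'E'
from h import *
print(ray("top",190+212/4-.4,125+415/4-.4,37), manip.read_state()["position"])
E
```

```text
[452.01326786 -32.64020586  37.        ] [ 656.51813374 -262.07603732   27.27350468]
```

>>> {"method": "jog_arm", "body": {
  "dp": [
    [-0.001,0.005,0],
    [0,0.002,0],
    [0,0,0],
    [0,0,0]
  ],
  "turn": [0,0,0,0]
}}

```text
time: 13.3
position: [654.8, -262.1, 18.4]
eef_rot: [-1.571, -0.0, 0.156]
wrist_force: [-1.1, 0.6, 1.6]
width: 0.495
```

>>> {"method": "jog_arm", "body": {
  "dp": [
    [0,-0.0015,0],
    [0,0,0],
    [0,0,0],
    [0,0,0],
    [0,0,0],
    [0,0,0],
    [0,0,0]
  ],
  "turn": [0,0,0,0,0,0,0],
  "grip": 0.02
}}

```text
time: 14.18
position: [654.9, -262.1, 20.1]
eef_rot: [-1.571, -0.0, 0.156]
wrist_force: [-0.6, -0.4, 4.8]
width: 0.31
```

>>> {"method": "jog_arm", "body": {
  "dp": [
    [0,-0.03,0],
    [0,-0.04,0],
    [-0.0154,-0.03,0.0192],
    [-0.03,0,0.048],
    [-0.03,0,0.048],
    [-0.03,0,0.048],
    [-0.03,0,0.048],
    [-0.03,0,0.048],
    [0,0,0],
    [0,0,0],
    [0,0,0]
  ],
  "turn": [0,0,0,0,0,0,0,0,0,0,0]
}}

```text
time: 15.55
position: [451.7, -32.4, 119.7]
eef_rot: [-1.571, 0.0, 0.155]
wrist_force: [0.3, 0.5, -0.7]
width: 0.314
```

>>> {"method": "jog_arm", "body": {
  "dp": [
    [-0.0004,0.03,0],
    [0,0.03,0.0005],
    [0,0.015,0],
    [0,0.0045,0],
    [0,0,0],
    [0,0,0]
  ],
  "turn": [0,0,0,0,0,0]
}}

```text
time: 16.3
position: [451.2, -31.3, 41.1]
eef_rot: [-1.571, -0.001, 0.156]
wrist_force: [0.3, 0.2, 0.4]
width: 0.313
```

>>> {"method": "jog_arm", "body": {
  "dp": [
    [0,0.001,0],
    [0,0,0]
  ],
  "turn": [0,0]
}}

```text
time: 16.55
position: [450.8, -31.2, 39.5]
eef_rot: [-1.571, -0.0, 0.156]
wrist_force: [-0.5, 1.3, 0.2]
width: 0.31
```

>>> {"method": "jog_arm", "body": {
  "dp": [
    [0,0.001,0],
    [0,0,0]
  ],
  "turn": [0,0]
}}

```text
time: 16.8
position: [450.6, -31.2, 38.2]
eef_rot: [-1.571, 0.0, 0.156]
wrist_force: [-0.0, 0.7, 0.2]
width: 0.316
```

>>> {"method": "jog_arm", "body": {
  "dp": [
    [0,0.001,0],
    [0,0,0],
    [0,0,0]
  ],
  "turn": [0,0,0]
}}

```text
time: 17.18
position: [450.7, -31.2, 37.3]
eef_rot: [-1.571, 0.0, 0.156]
wrist_force: [-0.3, -0.0, -0.4]
width: 0.312
```

>>> {"method": "jog_arm", "body": {
  "dp": [
    [0,0.0006,0],
    [0,0,0],
    [0,0,0]
  ],
  "turn": [0,0,0]
}}

```text
time: 17.55
position: [450.7, -31.2, 37.0]
eef_rot: [-1.571, -0.0, 0.156]
wrist_force: [-2.8, 1.4, 6.5]
width: 0.315
```

>>> {"method": "jog_arm", "body": {
  "dp": [
    [0,0,0],
    [0,0,0],
    [0,0,0],
    [0,-0.01,0],
    [0,-0.04,0],
    [0,-0.05,0],
    [0.0385,0,-0.0182],
    [0.0385,0,-0.0182],
    [0.0385,0,-0.0182],
    [0.0385,0,-0.0182],
    [0.0385,0.04,-0.018],
    [0,0,0],
    [0,0,0]
  ],
  "turn": [0,0,0,0,0,0,0,0,0,0,0,0,0],
  "grip": 0.042
}}

```text
time: 19.18
position: [654.8, -90.9, 97.7]
eef_rot: [-1.571, -0.001, 0.156]
wrist_force: [0.2, 0.6, -0.0]
width: 0.496
```

```bash
python3 snap.py 4
```

```text
(no output)
```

View pics/t4.png

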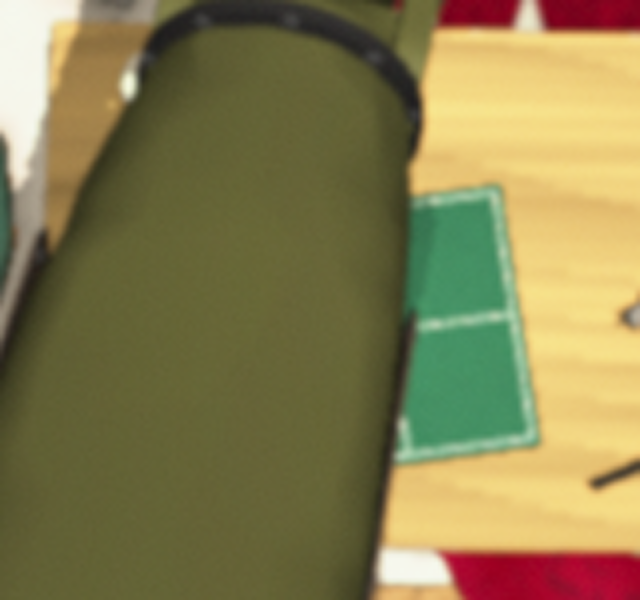

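The arm hides the left squares in this view, so I'll check that placement from the next pose. Now the tall seal.

>>> {"method": "jog_arm", "body": {
  "dp": [
    [0,0.03,0],
    [0,0.03,0],
    [0,0.013,0],
    [0,0.0035,0],
    [0,0,0],
    [0,0,0]
  ],
  "turn": [0,0,0,0,0,0],
  "grip": 0.036
}}

```text
time: 20.02
position: [655.5, -91.1, 21.4]
eef_rot: [-1.571, -0.002, 0.156]
wrist_force: [0.2, -0.7, 0.1]
width: 0.423
```

>>> {"method": "jog_arm", "body": {
  "dp": [
    [0,0,0],
    [0,0,0],
    [0,0,0],
    [0,0,0],
    [0,0,0],
    [0,0,0]
  ],
  "turn": [0,0,0,0,0,0],
  "grip": 0.014
}}

```text
time: 20.78
position: [655.4, -91.1, 21.3]
eef_rot: [-1.571, -0.001, 0.156]
wrist_force: [-2.3, 0.3, 6.0]
width: 0.246
```

>>> {"method": "jog_arm", "body": {
  "dp": [
    [0,-0.03,0],
    [0,-0.04,0],
    [-0.0207,-0.03,0.0147],
    [-0.023,0,0.019],
    [-0.023,0,0.019],
    [-0.023,0,0.019],
    [-0.023,0,0.019],
    [0,0.03,0],
    [0,0.03,0],
    [0,0.02,0],
    [0,0.01,0],
    [0,0,0],
    [0,0,0],
    [0,0,0]
  ],
  "turn": [0,0,0,0,0,0,0,0,0,0,0,0,0,0]
}}

```text
time: 22.52
position: [529.9, -19.0, 30.9]
eef_rot: [-1.571, -0.001, 0.156]
wrist_force: [-0.5, 0.8, -0.8]
width: 0.245
```

Nominal contact is at z = 26.3.

>>> {"method": "jog_arm", "body": {
  "dp": [
    [0,0.0035,0],
    [0,0,0],
    [0,0,0]
  ],
  "turn": [0,0,0]
}}

```text
time: 22.9
position: [529.5, -18.9, 26.7]
eef_rot: [-1.571, 0.0, 0.156]
wrist_force: [-0.4, -0.5, 0.2]
width: 0.245
```

>>> {"method": "jog_arm", "body": {
  "dp": [
    [0,0.001,0],
    [0,0,0],
    [0,0,0]
  ],
  "turn": [0,0,0]
}}

```text
time: 23.28
position: [529.6, -18.9, 26.2]
eef_rot: [-1.571, -0.0, 0.156]
wrist_force: [-3.0, 0.1, 8.4]
width: 0.243
```

>>> {"method": "jog_arm", "body": {
  "dp": [
    [0,0.0006,0],
    [0,0,0],
    [0,0,0]
  ],
  "turn": [0,0,0]
}}

```text
time: 23.65
position: [529.7, -18.9, 26.1]
eef_rot: [-1.571, -0.0, 0.156]
wrist_force: [-7.2, 1.0, 15.2]
width: 0.244
```

>>> {"method": "jog_arm", "body": {
  "dp": [
    [0,-0.001,0],
    [0,0,0],
    [0,0,0],
    [0,-0.02,0],
    [0,-0.04,0],
    [0,-0.05,0],
    [0,0,0],
    [0,0,0]
  ],
  "turn": [0,0,0,0,0,0,0,0],
  "grip": 0.036
}}

```text
time: 24.65
position: [529.2, -18.9, 135.4]
eef_rot: [-1.571, 0.001, 0.156]
wrist_force: [0.7, 0.5, -0.3]
width: 0.426
```

>>> {"method": "jog_arm", "body": {
  "dp": [
    [0.04,0,0.001],
    [0.04,0,0.001],
    [0.03,0,0.0008],
    [0.02,0,0],
    [0,0,0],
    [0,0,0]
  ],
  "turn": [0,0,0,0,0,0],
  "grip": 0.074
}}

```text
time: 25.4
position: [656.6, 3.9, 135.0]
eef_rot: [-1.57, 0.002, 0.156]
wrist_force: [-0.0, -0.1, -0.5]
width: 0.869
```

```bash
python3 snap.py 5
```

```text
(no output)
```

View pics/s5.png

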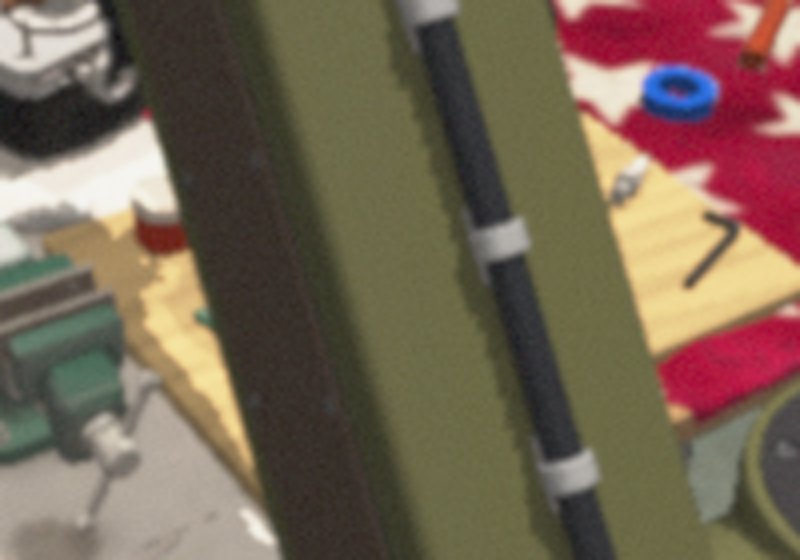

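View pics/t5.png

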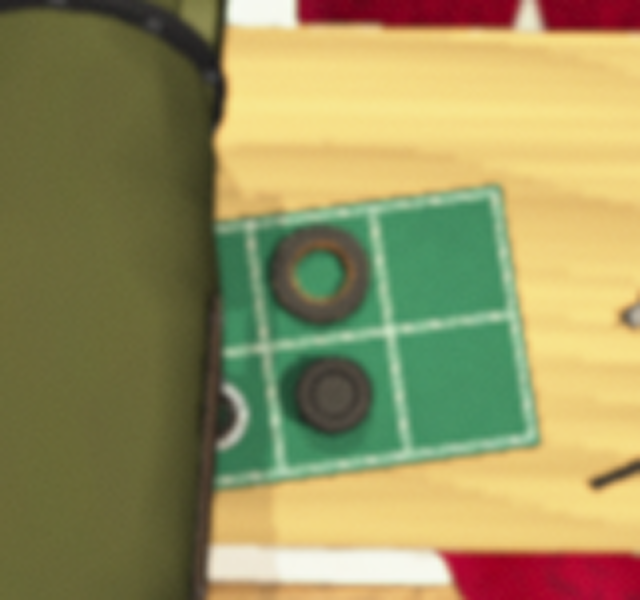

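>>> {"method": "jog_arm", "body": {
  "dp": [
    [0,0.03,0],
    [0,0.03,0],
    [0,0.025,0],
    [0,0.014,0],
    [0,0,0],
    [0,0,0]
  ],
  "turn": [0,0,0,0,0,0]
}}

```text
time: 26.25
position: [658.0, 4.0, 38.3]
eef_rot: [-1.571, -0.002, 0.156]
wrist_force: [-0.9, 0.6, -0.4]
width: 0.869
```

>>> {"method": "jog_arm", "body": {
  "dp": [
    [0,0,0],
    [0,0,0],
    [0,0,0],
    [0,0,0],
    [0,0,0],
    [0,0,0]
  ],
  "turn": [0,0,0,0,0,0],
  "grip": 0.038
}}

```text
time: 27.0
position: [658.1, 4.0, 38.4]
eef_rot: [-1.571, -0.002, 0.156]
wrist_force: [-1.2, 0.4, 5.6]
width: 0.553
```

>>> {"method": "jog_arm", "body": {
  "dp": [
    [0,-0.02,0],
    [0,-0.04,0],
    [0,-0.04,0],
    [-0.035,0,-0.027],
    [-0.035,0,-0.027],
    [-0.035,0,-0.027],
    [-0.035,0,-0.027],
    [-0.035,0,-0.027],
    [-0.0355,0,-0.0277],
    [0,0,0],
    [0,0,0],
    [0,0,0]
  ],
  "turn": [0,0,0,0,0,0,0,0,0,0,0,0]
}}

```text
time: 28.5
position: [475.5, -188.8, 137.4]
eef_rot: [-1.571, -0.0, 0.157]
wrist_force: [-0.6, 0.9, -1.0]
width: 0.55
```

```bash
python3 snap.py 6
```

```text
(no output)
```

View pics/t6.png

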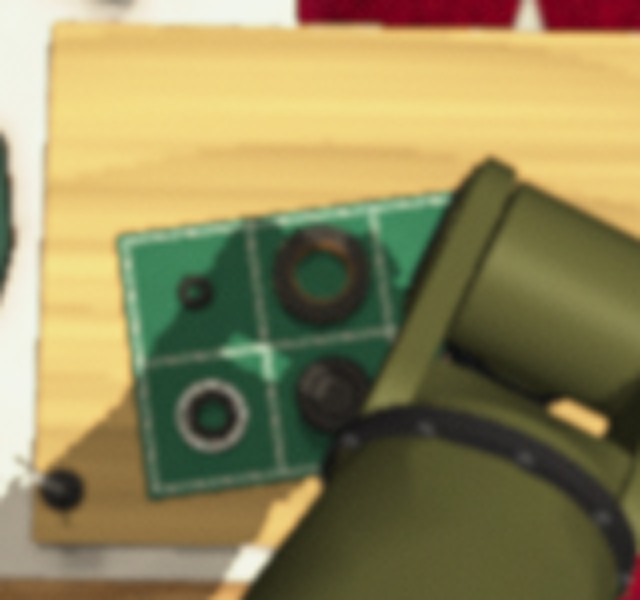

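The view shows the seal centred on the bearing at crop (212,415), the tall seal at (195,292), and the stud, cup and tape undisturbed. Lowering the pot.

>>> {"method": "jog_arm", "body": {
  "dp": [
    [0,0.03,0],
    [0,0.03,0],
    [0,0.02,0],
    [0,0.01,0],
    [0,0.002,0],
    [0,0,0],
    [0,0,0]
  ],
  "turn": [0,0,0,0,0,0,0]
}}

```text
time: 29.48
position: [475.2, -189.5, 45.8]
eef_rot: [-1.571, -0.001, 0.156]
wrist_force: [0.1, -0.8, -1.1]
width: 0.554
```

>>> {"method": "jog_arm", "body": {
  "dp": [
    [0,0.001,0],
    [0,0,0],
    [0,0,0]
  ],
  "turn": [0,0,0]
}}

```text
time: 29.85
position: [474.9, -189.4, 44.1]
eef_rot: [-1.571, -0.0, 0.156]
wrist_force: [0.1, 1.1, -1.6]
width: 0.548
```

>>> {"method": "jog_arm", "body": {
  "dp": [
    [0,0.001,0],
    [0,0,0],
    [0,0,0]
  ],
  "turn": [0,0,0]
}}

```text
time: 30.22
position: [474.9, -189.5, 43.4]
eef_rot: [-1.571, -0.0, 0.156]
wrist_force: [-1.2, 1.1, 6.0]
width: 0.55
```

Contact. I'll release, rise and back off to the right.

>>> {"method": "jog_arm", "body": {
  "dp": [
    [0,0,0],
    [0,0,0],
    [0,0,0],
    [0,0,0],
    [0,-0.02,0],
    [0,-0.04,0],
    [0,-0.05,0],
    [0,-0.05,0],
    [-0.02,0,-0.05],
    [-0.02,0,-0.05],
    [-0.02,0,-0.05],
    [-0.02,0,-0.05],
    [-0.02,0,-0.05],
    [0,0,0],
    [0,0,0]
  ],
  "turn": [0,0,0,0,0,0,0,0,0,0,0,0,0,0,0],
  "grip": 0.07
}}

```text
time: 32.1
position: [414.9, -451.4, 202.8]
eef_rot: [-1.57, 0.0, 0.156]
wrist_force: [0.5, 0.1, -0.4]
width: 0.817
```

```bash
python3 snap.py 7; cat > chk.py <<'E'
from h import *
camera("top"); q=np.load("board.npy"); ca,sa=np.cos(q[2]),np.sin(q[2])
for n,z in dict(bearing_c=37,flat_seal_c=45,tall_seal_c=35,pot_c=66,cup_c=72,tape_c=44).items():
    for r in regions_of("top",n)[:3]:
        b=r["bbox"]; w=ray("top",(b[0]+b[2])/2-.5,(b[1]+b[3])/2-.5,z); d=w[:2]-q[:2]
        print(n,round(r["score"],2),b,"board:",(ca*d[0]+sa*d[1]).round(1),(-sa*d[0]+ca*d[1]).round(1))
E
python3 chk.py
```

```text
bearing_c 0.45 [235.4, 227.0, 242.1, 235.6] board: -43.7 90.0
flat_seal_c 0.5 [239.6, 222.8, 250.8, 234.1] board: -39.5 73.0
pot_c 0.89 [294.9, 209.3, 315.6, 228.5] board: -37.9 -75.4
cup_c 0.8 [262.1, 212.5, 279.1, 237.4] board: -41.6 10.7
cup_c 0.66 [237.4, 223.2, 250.6, 233.8] board: -41.3 75.2
tape_c 0.84 [111.8, 207.7, 139.7, 230.3] board: 23.4 360.3
tape_c 0.7 [388.3, 154.4, 410.4, 179.0] board: 64.1 -338.5
tape_c 0.64 [256.9, 181.7, 279.7, 205.7] board: 39.3 4.4
```

View pics/t7.png

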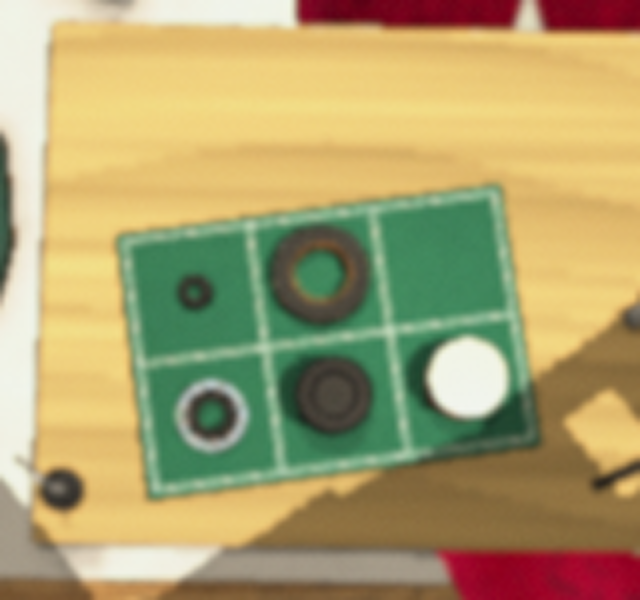

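View pics/s7.png

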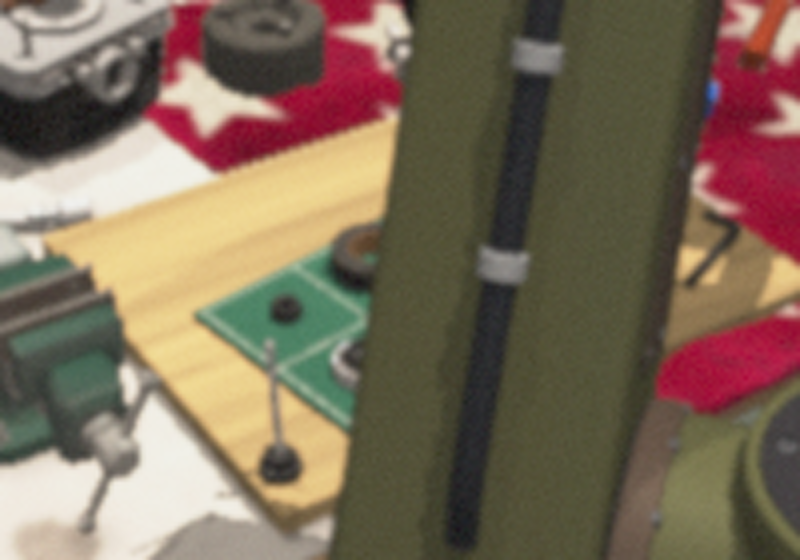

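The network boxes are loose here, so I'll measure the contours directly.

```bash
python3 - <<'E'
from h import *
p=camera("top"); q=np.load("board.npy"); ca,sa=np.cos(q[2]),np.sin(q[2])
P=cv2.resize(p[125:275,190:350],None,fx=8,fy=8,interpolation=cv2.INTER_CUBIC); h=cv2.cvtColor(P,cv2.COLOR_RGB2HSV)
g=P.astype(int); dark=(P.max(2)<85).astype(np.uint8); br=((P.min(2)>118)).astype(np.uint8)
def rep(n,mask,u,v,rad,z):
    m=np.zeros_like(mask); cv2.circle(m,(u*2,v*2),rad*2,1,-1); m=m&mask
    c=max(cv2.findContours(m,0,1)[0],key=cv2.contourArea); e=cv2.fitEllipse(cv2.convexHull(c))
    uu=190+(e[0][0]-3.5)/8; vv=125+(e[0][1]-3.5)/8; d=ray("top",uu,vv,z)[:2]-q[:2]
    print(n,"px",round(uu,1),round(vv,1),np.round(np.array(e[1])/8,1),"board",(ca*d[0]+sa*d[1]).round(1),(-sa*d[0]+ca*d[1]).round(1))
rep("bearing",br,212,415,44,36)
rep("flat",dark,212,413,34,44)
rep("tall",dark,195,292,28,34)
rep("pot",br,467,376,52,66)
rep("tape",dark,321,275,52,44)
rep("cup",dark,335,393,45,70)
E
```

```text
bearing px 242.5 228.4 [18.1 18.3] board -39.1 78.8
flat px 242.5 228.3 [11.1 11.3] board -39.7 78.5
tall px 238.3 197.8 [8.7 8.8] board 39.2 79.3
pot px 306.8 218.8 [20.8 21. ] board -39.5 -80.1
tape px 269.1 193.5 [24.5 25. ] board 38.1 1.1
cup px 272.2 223.3 [20.  21.2] board -39.4 5.2
```

```bash
python3 -c "
from bench import workorder,manip
print(manip.read_state()['wrist_force'],workorder.job_done())"
```

```text
the job is handed in; nothing more can be done
[ 0.09984393  0.60121082 -0.21463548] None
```

I laid out the bearing, flat seal, tall seal and red pot on the board and handed the job in after about 32 s. The gripper was open and clear of everything.

In the last top picture I measured each part against its square's middle, in board axes (mm):

| Part | Measured (x, y) | Target |
|---|---|---|
| Bearing | (-39, 79) | (-40, 80) |
| Flat seal, on the bearing | (-40, 79) | within 8 mm of the bearing; about 0.7 mm off its centre |
| Tall seal | (39, 79) | (40, 80) |
| Pot | (-40, -80) | (-40, -80) |
| Cup, untouched | (-39, 5) | (-40, 0), limit ±13 |
| Tape roll, untouched | (38, 1) | (40, 0), limit ±13 |

- **Stud:** it looked unmoved in both pictures.
- **Disagreement:** the trained network's boxes were loose in that last view, for example 90 mm in y for the bearing, and it did not find the tall seal. The figures above come from contours I fitted to the picture.
- **Not confirmed:** I did not measure the parts' heights or tilt directly. I judged those from the contact felt as each part was set down and from the pictures. The arm hid part of the board, including the pot, from the side camera.

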